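Torque check of a twist-lock bell handle

TASK

Zero the torque tester: turn the bezel of its dial until the blue zero mark stands at the pointer. Then take the handle with the flat dark-wood grip from the rack, push it down into the socket of the bell clamped on the tester against the spring, twist it a quarter turn clockwise up to its stop, and twist on gently until the pointer stands in the green band, never in the red. Finish still gripping the handle there, so that the pointer stays in the green, and leave the other things on the bench where they are.

Things in the scene. Friction and masses are not known exactly. Their poses are not given: they have to be found in the camera images.
- tester: The torque tester, a grey box 160 x 270 x 50 mm fixed to the bench (its place and yaw vary); origin at the centre of its underside. On its deck, 50 mm up: the round dial at (0, -92 mm) and the turntable with the bell at (0, +66 mm) in this frame. z up.
- bell: Gold bell cup (88 mm wide, 56 high, mouth down) clamped by four posts on the tester's sprung aluminium turntable (124 mm disc, top 10 mm above this origin). Origin on the turning axis at the disc's underside, z up. On the crown is a round gold socket, 47 mm wide, 22 high, mouth 88 mm above this origin. It all turns clockwise against a torsion spring, 2.0 N m per rad.
- socket_mouth (a point): Centre of the socket's mouth, level with its rim; axes as bell. Bore 23.5 mm wide. Two slots, 8 mm wide, open upwards, run out along +x and -x to radius 20 mm. Under the 6.5 mm thick lip a handle's pins turn clockwise (from above) 90 degrees from the slots to a solid stop, where they lie along y; anticlockwise is blocked. At the stop the lip's underside has a notch 2 mm deep.
- pointer (a joint): Angle of the dial's black pointer, rad, clockwise positive from above; 0 with no torque on the bell, then it points to the tester's +x. It is 6 times the turntable's clockwise angle (0.333 N m per rad of pointer). With the bezel zeroed the green band runs from 0.6 to 1.2 and the red band from 1.8 to 2.5.
- bezel (a joint): Angle of the dial's bezel and scale, rad, clockwise positive from above; 0 when the blue zero mark points to the tester's +x, i.e. at the resting pointer. Range -1.6 to 1.6; it stays where it is left (0.03 N m friction). Start: 0.4 to 1.3.
- bezel_grip (a point): On the dial's axis, 22 mm above the tester's deck, at the height to grip the bezel: a knurled steel ring 66 mm in diameter, 18 mm high, whose top is 8 mm above this point and whose underside is 10 mm below it, over a case 58 mm wide. Axes turn with the bezel (x = zero mark).
- handle: The handle to fit: flat dark-wood grip, gold collar. Origin at the centre of its foot, z up its length (106 mm). Spigot 21 mm in diameter, z 0 to 20 mm, foot chamfered 2.5 mm; 5 mm cross pin along x at z = 8 mm, 32 mm end to end; collar 40 mm wide, z 20 to 25. A half turn makes no difference. Starts upright in a rack pocket, collar on the rack's top. 0.12 to 0.21 kg.
- handle_shoulder (a point): Centre of the underside of the handle's collar (z = 20 mm on the handle). It is level with the socket mouth when the handle is pushed fully home; then the pins are 3 mm below the lip and free to turn. Up in the notch it stands about 5 mm above the mouth.
- handle_grip (a point): Point on the handle's axis at z = 72 mm, where to grip it. The grip is 36 mm wide along the handle's x and 20 mm thick along its y (close the fingers along y), from z = 37 to 101 mm; below it a neck 20 mm wide.
- rack: Wooden rack, 214 x 64 x 32 mm, fixed; origin at the centre of its underside, x along its length. Three pockets, 39 x 25 mm and 26 mm deep, at x = -70, 0 and +70 mm, long side along x; handles stand in them with their pins along the rack's x.
- knob_handle1: Spare handle with a round black knob, 106 mm high, no pins; stands in the rack. Leave it.
- knob_handle2: Second spare handle with a round black knob. Leave it.
- pliers: Long-nose pliers with dark red grips, 165 mm long, lying flat. Leave them.
- clapper_dish: White dish, 90 mm wide, 20 mm high, with clapper balls. Leave it.
- spare_bell: Loose gold bell cup with a stub, 88 mm wide, 70 mm high. Leave it.
- screwdriver: Blue screwdriver, 170 mm long, lying. Leave it.
- polish_tin: Red tin with gold lid, 62 mm wide, 44 mm high. Leave it.
- plunger (a joint): Travel of the sprung steel plunger in the socket's bore, m, 0 to 0.0125, growing as it is pushed down. At 0 its round tip is 9 mm below the mouth. It pushes the handle up with 4 N at 0, 9.5 N at 0.011 (handle fully home); at the stop it lifts the pins into the notch.

How it is judged:
By the outcome, as a careful person would: the job done as asked, in the order asked, and still so for the second after the job is handed in, while the arm keeps its last pose, push and grip.
It also fails if it takes over 72 s, if anything falls off the work surface, if the arm or the gripper's body presses on something with over 40 N, if the wrist force passes 120 N, or if a joint passes its speed limit or range.

ROBOT

A 6-joint arm with a two-finger parallel gripper is mounted at the origin on the work surface. World frame = base frame: x ahead of the robot, y to its left, z up, the work surface at z = 0. Lengths are in m, angles in rad, forces in N, time in s.
With the tool pointing down it reaches from about 0.35 to 0.975 m from the base axis. Payload 4.9 kg.
Tool frame: the origin (TCP) lies on the centre line of the jaws, within the pads' length; the fingertips stand 22 mm ahead of it and the grasp point (between the pads) lies 3 mm ahead of it (manip.tcp_to_tips is the distance from the TCP to the fingertips, in m); z points along the fingers, x is the direction in which the jaws open and shut, and the axes are right-handed (so a half turn about z gives the same grasp; the last joint's range is limited). The gripper opens to 85 mm and grips with 20 to 120 N. Pads are 22 mm wide; open, the fingers measure 114 mm over their backs; the gripper's body (76 mm by 85 mm) begins 54 mm behind the grasp point. The pads swing forward as they close: fully open they stand 13 mm farther back than shut.
Start: joints at [-1.414, 0.053, 1.613, -0, 1.476, -0.119], TCP at [0.17, -0.601, 0.253] pointing down, gripper open.
Joint ranges: [-3.01, 3.01], [-1.01, 2.22], [0.06, 2.58], [-1.02, 4.17], [0.09, 2.62], [-3.14, 3.14]. Speed limits (rad/s): [2.57, 2.57, 3.14, 3.14, 3.14, 3.14].

INTERFACE

Orientations are given as a unit quaternion [w, x, y, z].
In Python, from plant import manip gives the robot as it stands.
- The arm moves only by the shell command python3 -m pendant 'ROWS'. ROWS is a JSON object of lists of equal length, an entry for each row: "linear": the shift along the tool's x, y, z in cm, a list of three; "rotation": the turn, a rotation vector about the tool's x, y, z in degrees, a list of three; "grip": the closure, from 0 (fully open) to 1 (shut). A call has exactly 10 rows; each row is the pose to reach, as a shift and turn from the pose commanded when the call began, along the tool's axes at that moment; what a row does not reach only later rows make up. A row lasts 1/12 s, in which the tool goes at most 41.7 mm and 7.16 degrees, less where a joint would pass 70% of its speed; a pose out of reach is approached as far as the arm can. A call with a gripper value outside its range is refused whole. The fingers move at their own pace and stop on an object; the grip force is fixed at half the most. Time passes only in rows, so rows that repeat a pose let the fingers close, or fill a call up. It gives the time, the measured TCP pose, the force and the opening at its end, in the units of the state.
- manip.state(): the state, without advancing time (a new reading comes with each control period).
- manip.grab_frame(name): name is "scene" or "side" or "wrist"; returns the picture (420x560x3 uint8, red, green, blue); there is no depth.
- manip.calibration(name): a dict with "fx", "fy", "cx", "cy" (pixels), "cam_to_world" (4x4, takes a point from camera to world coordinates). Camera axes: x right, y up, looking along -z (the intrinsics and any distortion apply to the point x, -y, -z); pixel columns grow to the right and rows downward; lengths in m; the calibration is good to about 2 mm. A picture is of the moment at which its call begins: read the wrist's pose just before it. calibration takes no time and is no camera call; for the wrist camera it gives the pose at the moment of the call.
- manip.job_done(): hands the job in, once; it reports no verdict.
The state is a dict: "time": time; "joint_pos": joint angles; "joint_vel": joint speeds; "joint_efforts": joint torques, N m; "tool_pos": TCP position; "tool_rot": TCP orientation; "contact_force": force on the tool from outside, world axes, zero at the start; "ft_torque": the same for the moment, N m; "gripper_width": opening from 0.0 (shut) to 1.0 (fully open).
Only numpy, scipy, OpenCV 4.12 (cv2) and the standard library are available. Lean on these libraries where they do the work, as an engineer would, in place of code of your own. Each camera call takes 0.05 s, during which the arm holds its last target. There are 200 camera calls.

## Working session

There is one attempt and no reset: what is moved stays moved. The work goes in short steps, Python scripts to look and compute and a shell command to move; the robot and the scene stay as the last step left them, time stands still between calls to the robot, and variables do not carry over. Pictures are saved under pics/ and viewed, about 8 in all and at most 12, crops included, and the job is handed in when it is done.

```bash
mkdir -p pics; ls; python3 - <<'E'
from plant import manip
import cv2, numpy as np
s=manip.state(); print(s)
for n in ("scene","side"):
    c=manip.calibration(n); print(n,c)
    im=manip.grab_frame(n); cv2.imwrite(f"pics/{n}0.png",im[...,::-1])
E
```

```text
pics
{'time': 0.0, 'joint_pos': array([-1.41402498e+00,  5.33620734e-02,  1.61427399e+00,  2.38855103e-05,
        1.47598182e+00, -1.18995544e-01]), 'joint_vel': array([ 4.62635528e-04,  1.96912107e-04,  4.35104102e-05, -5.87608014e-04,
        7.90293512e-04,  2.10539610e-03]), 'joint_efforts': array([-2.53536375e-03, -3.93679297e+01, -3.70180464e+01, -3.03299221e-04,
        7.01511206e-03, -1.10681256e-05]), 'tool_pos': array([ 0.17009834, -0.60082136,  0.25207168]), 'tool_rot': array([-7.10939059e-04,  7.97584298e-01, -6.03206650e-01, -7.21176819e-04]), 'contact_force': array([ 0.14898082, -0.12726042,  0.37990263]), 'ft_torque': array([-0.02205338, -0.02077812,  0.01959337]), 'gripper_width': 1.0005446780574412}
scene {'fx': 513.1915105924008, 'fy': 513.1915105924008, 'cx': 288.16896229892336, 'cy': 204.80972783279145, 'cam_to_world': array([[-0.45821871, -0.77338001,  0.43808557,  1.13020079],
       [ 0.88882179, -0.39557995,  0.23132731,  0.27053746],
       [-0.00560605,  0.4953785 ,  0.86865915,  1.24665626],
       [ 0.        ,  0.        ,  0.        ,  1.        ]])}
side {'fx': 382.40044996764686, 'fy': 382.40044996764686, 'cx': 273.3118918886379, 'cy': 208.4558522480942, 'cam_to_world': array([[ 0.96475811,  0.12744231, -0.23021781,  0.32658093],
       [-0.26260878,  0.52178526, -0.81165065, -0.80605   ],
       [ 0.01668563,  0.84350377,  0.53686403,  0.63205616],
       [ 0.        ,  0.        ,  0.        ,  1.        ]])}
```

View pics/scene0.png

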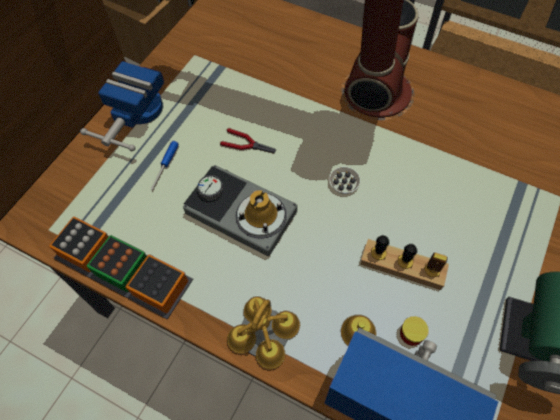

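View pics/side0.png

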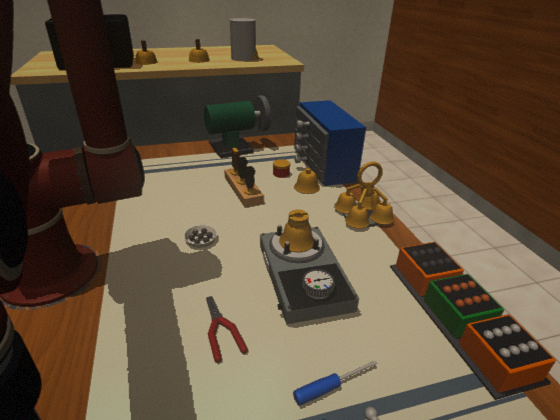

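The scene view shows the dial at about (210,187), the bell at (262,208) and the flat-grip handle at the rack's right end (437,262). The side view shows the dial at (318,283) and the bell at (298,230).

```bash
cat > h.py <<'E'
from plant import manip
import cv2, numpy as np
from scipy.spatial.transform import Rotation as R
np.set_printoptions(precision=4,suppress=True)
def ray(c,u,v):
    T=c["cam_to_world"]; d=T[:3,:3]@np.array([(u-c["cx"])/c["fx"],-(v-c["cy"])/c["fy"],-1.]); return T[:3,3],d
def onz(c,u,v,z):
    o,d=ray(c,u,v); return o+d*(z-o[2])/d[2]
def proj(c,p):
    T=c["cam_to_world"]; q=T[:3,:3].T@(np.asarray(p)-T[:3,3]); return np.array([c["cx"]+c["fx"]*q[0]/-q[2], c["cy"]-c["fy"]*q[1]/-q[2]])
def two(c1,p1,c2,p2):
    o1,d1=ray(c1,*p1);o2,d2=ray(c2,*p2)
    s=np.linalg.lstsq(np.c_[d1,-d2],o2-o1,rcond=None)[0]; a,b=o1+s[0]*d1,o2+s[1]*d2
    return (a+b)/2,np.linalg.norm(a-b)
def cur():
    s=manip.state(); w,x,y,z=s["tool_rot"]; return s["tool_pos"],R.from_quat([x,y,z,w])
def down(yaw): # tool z down, tool x at world yaw
    c,s=np.cos(yaw),np.sin(yaw); return R.from_matrix(np.array([[c,s,0],[s,-c,0],[0,0,-1.]]))
def delta(p,yaw=None):
    t,r=cur(); y0=np.arctan2(*r.as_matrix()[[1,0],0])
    if yaw is None: yaw=y0
    yaw=y0+(yaw-y0+np.pi/2)%np.pi-np.pi/2
    print("tcp",t,"yaw",np.degrees(y0),"-> lin cm",r.inv().apply(np.asarray(p)-t)*100,"rot deg",(r.inv()*down(yaw)).as_rotvec(degrees=True),"j6",manip.state()["joint_pos"][5])
E
python3 - <<'E'
from h import *
a,b=manip.calibration("scene"),manip.calibration("side")
print("dial",onz(a,210,187,.08),two(a,(210,187),b,(318,281)))
print("socket",two(a,(259,197),b,(298,215)))
print("handle",two(a,(437,256),b,(237,153)), onz(a,437,256,.11))
for u,v in[(363,256),(441,286),(448,264),(370,241)]: print("rack",onz(a,u,v,.032))
for u,v in[(184,207),(268,251),(296,207),(215,168)]: print("tester",onz(a,u,v,.05))
c=manip.calibration("wrist");print(c)
t,r=cur();T=c["cam_to_world"];print(r.inv().apply(T[:3,3]-t),r.as_matrix().T@T[:3,:3])
E
```

```text
dial [ 0.5883 -0.2513  0.08  ] (array([ 0.584 , -0.2553,  0.0709]), np.float64(1.2749052011219903e-05))
socket (array([ 0.586 , -0.1005,  0.1387]), np.float64(0.002570386127407254))
handle (array([0.5223, 0.3507, 0.1068]), np.float64(0.007835221446710809)) [0.5199 0.352  0.11  ]
rack [0.5648 0.1882 0.032 ]
rack [0.5512 0.3934 0.032 ]
rack [0.4864 0.3899 0.032 ]
rack [0.517  0.1877 0.032 ]
tester [ 0.6599 -0.2937  0.05  ]
tester [ 0.6709 -0.0318  0.05  ]
tester [ 0.5232 -0.0264  0.05  ]
tester [ 0.5145 -0.285   0.05  ]
{'fx': 303.63889037345035, 'fy': 303.63889037345035, 'cx': 281.86442609200054, 'cy': 212.79057635333803, 'cam_to_world': array([[ 0.2729,  0.9262,  0.26  ,  0.2346],
       [-0.962 ,  0.2638,  0.0702, -0.5822],
       [-0.0035, -0.2693,  0.9631,  0.3737],
       [ 0.    ,  0.    ,  0.    ,  1.    ]])}
[-0.0006 -0.0671 -0.1215] [[ 1.     -0.001   0.0014]
 [-0.0006 -0.963  -0.2695]
 [ 0.0017  0.2695 -0.963 ]]
```

```bash
python3 - <<'E'
from h import *
print(manip.tcp_to_tips); delta([.586,-.23,.21],np.radians(-90))
E
```

```text
0.022
tcp [ 0.1701 -0.6009  0.2522] yaw -74.19611867387908 -> lin cm [-24.3503 -50.1152   4.2737] rot deg [ 0.0024  0.108  15.8039] j6 -0.11901959147767732
```

```bash
python3 -m pendant '{"linear":[[-2,-3,0.4],[-4,-7,0.8],[-5,-10.5,1.2],[-7,-14,1.6],[-8.5,-17.5,2],[-10,-21,2.5],[-12,-24.5,3],[-13.5,-28,3.4],[-15,-31,3.8],[-15,-31,4.2]],"rotation":[[0,0,2],[0,0,5],[0,0,8],[0,0,11],[0,0,14],[0,0,15.8],[0,0,15.8],[0,0,15.8],[0,0,15.8],[0,0,15.8]],"grip":[0,0,0,0,0,0,0,0,0,0]}'; python3 -c "
from h import *; delta([.586,-.23,.21],np.radians(-90))"
```

```text
time: 0.93
tool_pos: [0.4308, -0.3686, 0.2106]
tool_rot: [-0.001, 0.709, -0.705, -0.0]
contact_force: [0.7, 0.4, -0.4]
gripper_width: 0.999
tcp [ 0.4308 -0.3686  0.2106] yaw -89.65871838997221 -> lin cm [-13.7624 -15.5995   0.1055] rot deg [-0.0613  0.1339  0.3412] j6 0.7244645963505597
```

```bash
python3 -m pendant '{"linear":[[-2.5,-2.8,0],[-5.2,-6,0],[-8,-9,0],[-10.5,-12,0],[-12.5,-14.5,0],[-13.8,-15.6,0],[-13.8,-15.6,0],[-13.8,-15.6,0],[-13.8,-15.6,0],[-13.8,-15.6,0]],"rotation":[[0,0,0.3],[0,0,0.3],[0,0,0.3],[0,0,0.3],[0,0,0.3],[0,0,0.3],[0,0,0.3],[0,0,0.3],[0,0,0.3],[0,0,0.3]],"grip":[0,0,0,0,0,0,0,0,0,0]}'; python3 - <<'E'
from h import *
np.save("c1.npy",manip.calibration("wrist"),allow_pickle=True); im=manip.grab_frame("wrist"); cv2.imwrite("pics/w1.png",im[...,::-1]);print(cur()[0])
E
```

```text
time: 1.77
tool_pos: [0.5827, -0.2357, 0.211]
tool_rot: [-0.0, -0.705, 0.709, 0.0]
contact_force: [0.2, 0.3, -0.0]
gripper_width: 1.0
[ 0.5828 -0.2357  0.2112]
```

View pics/w1.png

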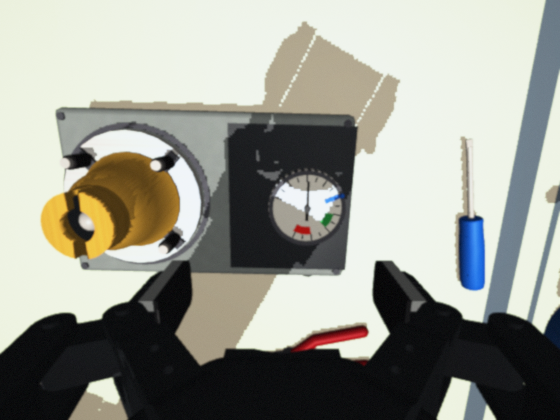

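The wrist view shows the dial centre at about (307,207), the blue mark at (335,198), the black pointer going up (+x) and the green at (328,219). The socket mouth is at (80,224), with slots running up and down.

```bash
cat > dial.py <<'E'
from h import *
import sys
def dial(im,c,g,zf=.077):
    hsv=cv2.cvtColor(im,cv2.COLOR_RGB2HSV); H,S,V=cv2.split(hsv)
    u,v=proj(c,g); r=45
    roi=np.zeros(H.shape,np.uint8); cv2.circle(roi,(int(u),int(v)),r,255,-1)
    out={}
    for n,lo,hi in(("blue",100,125),("green",45,85)):
        m=((H>=lo)&(H<=hi)&(S>120)&(V>60)&(roi>0)).astype(np.uint8)
        k,l,st,ce=cv2.connectedComponentsWithStats(m)
        i=1+np.argmax(st[1:,4]); p=onz(c,*ce[i],zf); d=p-g
        print(n,st[i,4],ce[i],"r",np.hypot(*d[:2])*1e3,"world ang",np.degrees(np.arctan2(d[1],d[0])))
    return hsv
E
python3 - <<'E'
from dial import *
c=np.load("c1.npy",allow_pickle=True).item(); im=cv2.imread("pics/w1.png")[...,::-1].copy()
big=cv2.resize(im[150:265,250:365],None,fx=5,fy=5,interpolation=cv2.INTER_NEAREST)
bb=cv2.resize(im[90:290,20:230],None,fx=2.8,fy=2.8,interpolation=cv2.INTER_NEAREST)
cv2.imwrite("pics/w1c.png",big[...,::-1])
g=cv2.cvtColor(im,cv2.COLOR_RGB2GRAY)
# light face circle
m=np.zeros(g.shape,np.uint8); cv2.circle(m,(307,207),45,255,-1); m=((g>85)&(m>0)).astype(np.uint8)
cs,_=cv2.findContours(m,cv2.RETR_EXTERNAL,cv2.CHAIN_APPROX_NONE); k=max(cs,key=cv2.contourArea); e=cv2.fitEllipse(cv2.convexHull(k)); print("face",e,onz(c,*e[0],.077))
D=onz(c,*e[0],.077); dial(im,c,D)
print("radius mm", (onz(c,e[0][0]+e[1][0]/2,e[0][1],.077)-D)*1e3)
# tester corners
for u,v in[(57,108),(355,115),(344,276),(84,272)]: print(onz(c,u,v,.05))
# gold lip ring
hsv=cv2.cvtColor(im,cv2.COLOR_RGB2HSV)
print(onz(c,80,224,.148),onz(c,82,201,.148),onz(c,88,246,.148))
E
```

```text
face ((306.1053771972656, 206.41473388671875), (67.80718994140625, 72.89486694335938), 98.7102279663086) [ 0.5836 -0.2562  0.077 ]
blue 76 [335.6579 197.3026] r 26.55448488511178 world ang -72.56158111180292
green 69 [326.4783 219.0145] r 21.453237776458614 world ang -122.55218630856793
radius mm [ -0.1734 -29.4521   0.    ]
[ 0.6675 -0.0373  0.05  ]
[ 0.66   -0.3003  0.05  ]
[ 0.5026 -0.2983  0.05  ]
[ 0.5087 -0.0322  0.05  ]
[ 0.5913 -0.1064  0.148 ] [ 0.6063 -0.1104  0.148 ] [ 0.5762 -0.1088  0.148 ]
```

View pics/w1c.png

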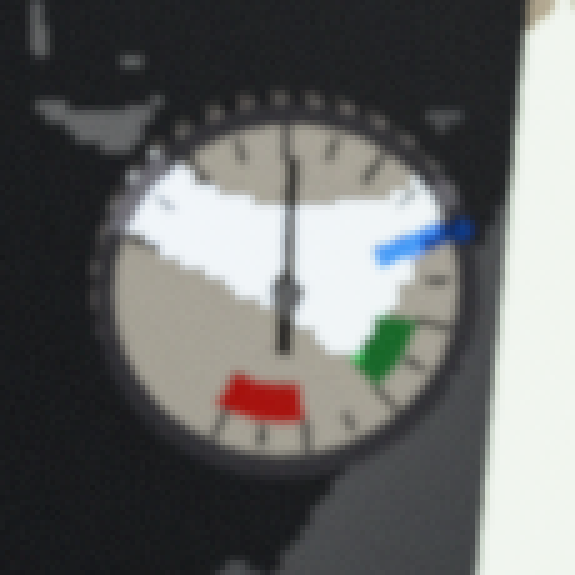

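The blue mark stands at bearing -72.6° and the tester yaw is about -1.7°, so the bezel is about +71°. The zero-to-green spacing of 50° agrees with the 51.6° given. Next is gripping the bezel.

```bash
python3 -c "
from h import *; delta([.583,-.2565,.076],np.radians(-90))"
```

```text
tcp [ 0.5828 -0.2357  0.2112] yaw -90.39731079796371 -> lin cm [ 2.0778 -0.0443 13.5155] rot deg [ 0.024  -0.0043 -0.3973] j6 1.075216176450711
```

```bash
python3 -m pendant '{"linear":[[0.7,0,1],[1.4,0,3],[2.1,0,5.5],[2.1,0,8],[2.1,0,10.5],[2.1,0,12.5],[2.1,0,13.5],[2.1,0,13.5],[2.1,0,13.5],[2.1,0,13.5]],"rotation":[[0,0,0],[0,0,0],[0,0,0],[0,0,0],[0,0,0],[0,0,0],[0,0,0],[0,0,0],[0,0,0],[0,0,0]],"grip":[0,0,0,0,0,0,0,0,0,0]}' && python3 -m pendant '{"linear":[[0,0,0],[0,0,0],[0,0,0],[0,0,0],[0,0,0],[0,0,0],[0,0,0],[0,0,0],[0,0,0],[0,0,0]],"rotation":[[0,0,0],[0,0,0],[0,0,0],[0,0,0],[0,0,0],[0,0,0],[0,0,0],[0,0,0],[0,0,0],[0,0,0]],"grip":[0.1,0.15,0.2,0.25,0.3,0.35,0.4,0.4,0.4,0.4]}'
```

```text
time: 2.65
tool_pos: [0.5844, -0.2565, 0.078]
tool_rot: [0.0, -0.705, 0.709, -0.001]
contact_force: [0.8, 0.3, 0.4]
gripper_width: 1.001
time: 3.48
tool_pos: [0.5844, -0.2572, 0.0787]
tool_rot: [-0.001, -0.705, 0.709, -0.002]
contact_force: [-3.0, -2.4, 6.3]
gripper_width: 0.753
```

```bash
python3 -m pendant '{"linear":[[0,0,0],[0,0,0],[0,0,0],[0,0,0],[0,0,0],[0,0,0],[0,0,0],[0,0,0],[0,0,0],[0,0,0]],"rotation":[[0,0,-3],[0,0,-8],[0,0,-14],[0,0,-20],[0,0,-26],[0,0,-32],[0,0,-38],[0,0,-44],[0,0,-50],[0,0,-55]],"grip":[0.4,0.4,0.4,0.4,0.4,0.4,0.4,0.4,0.4,0.4]}' && python3 -m pendant '{"linear":[[0,0,0],[0,0,0],[0,0,0],[0,0,0],[0,0,0],[0,0,0],[0,0,0],[0,0,0],[0,0,0],[0,0,0]],"rotation":[[0,0,-5],[0,0,-9],[0,0,-13],[0,0,-16],[0,0,-16],[0,0,-16],[0,0,-16],[0,0,-16],[0,0,-16],[0,0,-16]],"grip":[0.4,0.4,0.4,0.4,0.4,0.4,0.4,0.4,0.4,0.4]}'; python3 - <<'E'
from h import *
c=manip.calibration("wrist");np.save("c2.npy",c,allow_pickle=True); im=manip.grab_frame("wrist"); u,v=proj(c,[.5835,-.257,.077]); print(u,v)
a,b=int(u),int(v); cv2.imwrite("pics/w2.png",im[...,::-1]); delta([.583,-.2565,.077])
cr=im[max(0,b-90):b+90,a-120:a+120]; cv2.imwrite("pics/w2c.png",cv2.resize(cr,None,fx=3,fy=3)[...,::-1])
E
```

```text
time: 4.32
tool_pos: [0.5841, -0.2566, 0.0787]
tool_rot: [0.001, 0.954, -0.301, 0.001]
contact_force: [-3.9, -0.8, 8.3]
gripper_width: 0.752
time: 5.15
tool_pos: [0.584, -0.2565, 0.0787]
tool_rot: [0.001, 0.986, -0.168, 0.001]
contact_force: [-5.7, -0.0, 8.0]
gripper_width: 0.75
283.7103461077541 286.02555204523037
tcp [ 0.584  -0.2565  0.0786] yaw -19.288703482243253 -> lin cm [-0.0909  0.029   0.1644] rot deg [ 0.0875 -0.0902 -0.0001] j6 -0.19289076322411217
```

View pics/w2c.png

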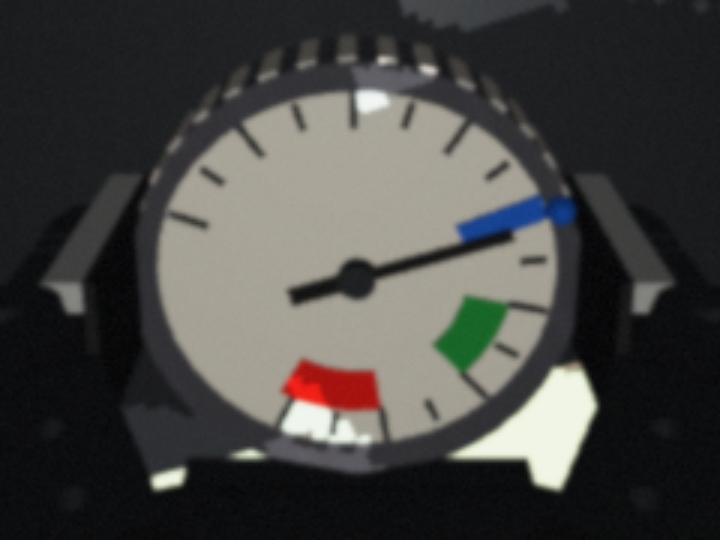

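The dial view in the jaws shows the pointer and the blue mark nearly together, with the raised hub shifted down by parallax. I'll compare the bearings numerically.

```bash
python3 - <<'E'
from h import *
c=np.load("c2.npy",allow_pickle=True).item()
f=lambda x,y,z: onz(c,x/3-.33+163,y/3-.33+196,z)
def be(p,q): d=q-p; return np.degrees(np.arctan2(d[1],d[0]))
for z in(.074,.078,.082): print("ptr",z,f(357,278,z),be(f(293,296,z),f(512,235,z)))
for z in (.070,.073,.076): 
    L,Rr,T,B=[f(*q,z) for q in((158,255),(558,250),(350,90),(358,448))]
    C=np.array([(L[0]+Rr[0]+T[0]+B[0])/4,(L[1]+Rr[1]+T[1]+B[1])/4,z]); 
    print(z,"C",C,"diam",np.linalg.norm(L-Rr),np.linalg.norm(T-B),"blue",be(f(461,231,z),f(540,203,z)),be(C,f(463,234,z)),be(C,f(540,205,z)), "green mid",be(C,f(472,332,z)),"red", be(C,f(332,387,z)))
print(f(562,210,.08)-C)
E
```

```text
ptr 0.074 [ 0.5817 -0.2594  0.074 ] -1.957326312352584
ptr 0.078 [ 0.5824 -0.2573  0.078 ] -1.957326312352467
ptr 0.082 [ 0.5832 -0.2551  0.082 ] -1.9573263123524387
0.07 C [ 0.5815 -0.2595  0.07  ] diam 0.06319469939402711 0.0634810262112063 blue 2.2860763854789 -0.8018218585953475 1.0211401402852192 green mid -51.51422840927654 red -119.40235908290876
0.073 C [ 0.582  -0.2579  0.073 ] diam 0.06173702153038504 0.06201674380213291 blue 2.2860763854792485 -0.8018218585955196 1.0211401402850773 green mid -51.51422840927681 red -119.40235908290876
0.076 C [ 0.5826 -0.2564  0.076 ] diam 0.06027934366674296 0.0605524613930595 blue 2.2860763854791033 -0.8018218585955066 1.0211401402851472 green mid -51.51422840927659 red -119.40235908290869
[0.0317 0.0008 0.004 ]
```

The pointer is at -2.0° and the scale's zero is about +1°, so I turn 2.5° back clockwise, then release and rise.

```bash
python3 -m pendant '{"linear":[[0,0,0],[0,0,0],[0,0,0],[0,0,0],[0,0,0],[0,0,0],[0,0,0],[0,0,0],[0,0,0],[0,0,0]],"rotation":[[0,0,1],[0,0,2],[0,0,2.6],[0,0,2.6],[0,0,2.6],[0,0,2.6],[0,0,2.6],[0,0,2.6],[0,0,2.6],[0,0,2.6]],"grip":[0.4,0.4,0.4,0.4,0.3,0.2,0.1,0,0,0]}' && python3 -m pendant '{"linear":[[0,0,-0.5],[0,0,-2],[0,0,-4],[0,0,-7],[0,0,-10],[0,0,-12],[0,0,-13],[0,0,-13],[0,0,-13],[0,0,-13]],"rotation":[[0,0,0],[0,0,0],[0,0,0],[0,0,0],[0,0,0],[0,0,0],[0,0,0],[0,0,0],[0,0,0],[0,0,0]],"grip":[0,0,0,0,0,0,0,0,0,0]}'; python3 - <<'E'
from h import *
c=manip.calibration("wrist");np.save("c3.npy",c,allow_pickle=True); im=manip.grab_frame("wrist"); u,v=proj(c,[.5835,-.257,.077]); print(u,v)
a,b=int(u),int(v); cv2.imwrite("pics/w3.png",im[...,::-1]); print(a,b,cur()[0])
x=cv2.resize(im[b-50:b+50,a-50:a+50],(600,600),interpolation=cv2.INTER_CUBIC); cv2.imwrite("pics/w3c.png",x[...,::-1])
E
```

```text
time: 6.03
tool_pos: [0.5835, -0.2554, 0.076]
tool_rot: [-0.0, 0.982, -0.19, -0.0]
contact_force: [-1.4, 1.0, 0.2]
gripper_width: 1.0
time: 6.87
tool_pos: [0.5826, -0.2551, 0.2044]
tool_rot: [-0.0, 0.982, -0.19, -0.001]
contact_force: [0.2, 0.3, -0.2]
gripper_width: 1.005
285.77627764181693 213.05970818158656
285 213 [ 0.5825 -0.255   0.2039]
```

View pics/w3c.png

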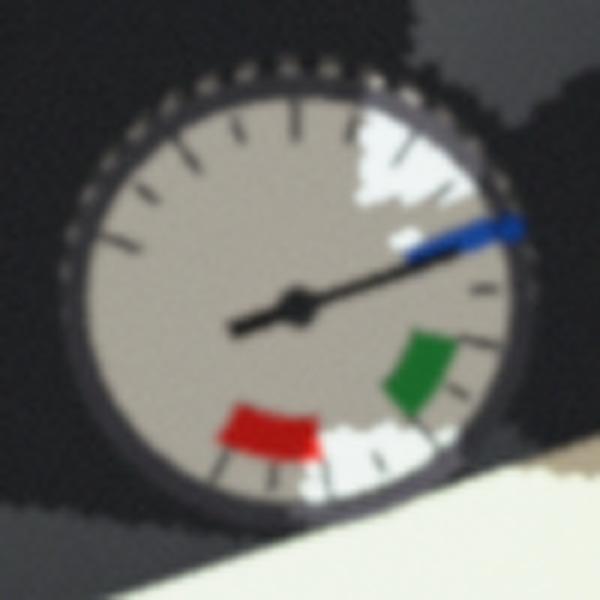

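The pointer covers the blue mark, so the dial is zeroed. Next I look at the socket from above, on the way to the rack.

```bash
python3 -c "
from h import *; delta([.587,-.1,.27],0)"
```

```text
tcp [ 0.5825 -0.255   0.2039] yaw -21.895601914273524 -> lin cm [ -5.3885 -14.5548  -6.5838] rot deg [ -0.0743   0.2111 -21.8956] j6 -0.14746087369461588
```

```bash
python3 -m pendant '{"linear":[[0,0,-2],[0,-1,-4.5],[-1,-3,-6.6],[-2,-6,-6.6],[-3.4,-9,-6.6],[-4.5,-12,-6.6],[-5.4,-14.5,-6.6],[-5.4,-14.6,-6.6],[-5.4,-14.6,-6.6],[-5.4,-14.6,-6.6]],"rotation":[[0,0,-3],[0,0,-6],[0,0,-10],[0,0,-14],[0,0,-18],[0,0,-21],[0,0,-21.9],[0,0,-21.9],[0,0,-21.9],[0,0,-21.9]],"grip":[0,0,0,0,0,0,0,0,0,0]}'; python3 - <<'E'
from h import *
c=manip.calibration("wrist");np.save("c4.npy",c,allow_pickle=True); im=manip.grab_frame("wrist"); u,v=proj(c,[.587,-.1,.148]); print(u,v)
a,b=int(u),int(v); cv2.imwrite("pics/w4.png",im[...,::-1]); print(a,b,cur()[0])
x=cv2.resize(im[b-50:b+50,a-50:a+50],(600,600),interpolation=cv2.INTER_CUBIC); cv2.imwrite("pics/w4c.png",x[...,::-1])
delta([.52,.351,.25],np.radians(6))
E
```

```text
time: 7.75
tool_pos: [0.5874, -0.1002, 0.2708]
tool_rot: [-0.0, 1.0, 0.0, -0.001]
contact_force: [0.4, 0.5, -0.6]
gripper_width: 0.999
283.194402483121 213.18000713927114
283 213 [ 0.5876 -0.1007  0.2711]
tcp [ 0.5876 -0.1007  0.2711] yaw -0.04990378530558383 -> lin cm [ -6.7907 -45.1671   2.1303] rot deg [-0.01    0.1037 -6.0499] j6 -0.2934911252758145
```

View pics/w4c.png

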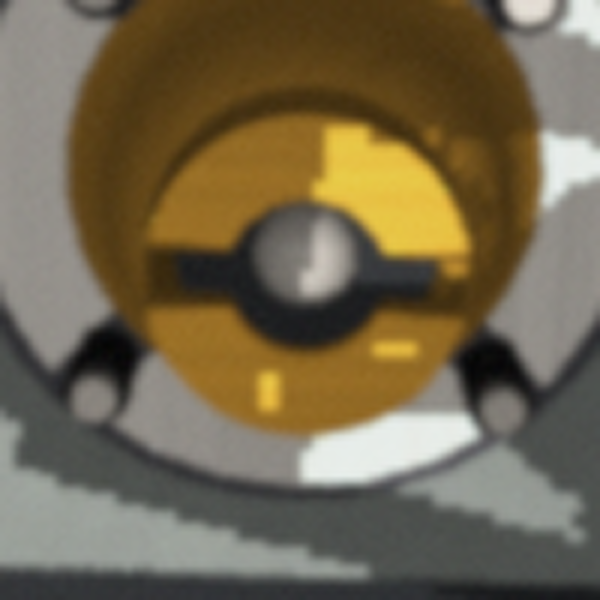

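The socket's mouth is centred at about crop (308,274), which is pixel (283.9,208.3). The slots lie nearly along world x, tilted about -1°.

```bash
python3 - <<'E'
from h import *
c=np.load("c4.npy",allow_pickle=True).item()
f=lambda x,y,z: onz(c,x/6-.42+233,y/6-.42+163,z)
z=.148
print("lip",f(309,273.5,z),"bore",f(307.5,275,z),"lip w",f(473,274,z)-f(145,274,z),"h",f(309,112,z)-f(309,435,z),"bore w",f(383,275,z)-f(232,275,z))
d=f(440,276,z)-f(180,272,z); print(np.degrees(np.arctan2(d[1],d[0])))
E
python3 -m pendant '{"linear":[[-0.5,-2,0],[-1,-5.5,0],[-1.5,-9,0],[-2,-12.5,0],[-2.5,-16,0],[-3,-19.5,0],[-3.5,-23,0.5],[-4,-26.5,1],[-4.5,-30,1.5],[-5,-33.5,2]],"rotation":[[0,0,0],[0,0,0],[0,0,-1],[0,0,-2],[0,0,-3],[0,0,-4],[0,0,-5],[0,0,-6],[0,0,-6],[0,0,-6]],"grip":[0,0,0,0,0,0,0,0,0,0]}'; python3 -c "
from h import *
delta([.52,.33,.25],np.radians(6))"
```

```text
lip [ 0.5877 -0.0957  0.148 ] bore [ 0.5875 -0.0959  0.148 ] lip w [0.0455 0.0001 0.    ] h [-0.0001  0.0463  0.    ] bore w [0.0209 0.     0.    ]
-0.8053711716374068
time: 8.63
tool_pos: [0.538, 0.2353, 0.2518]
tool_rot: [0.0, 0.999, 0.051, -0.0]
contact_force: [0.4, -0.1, -0.9]
gripper_width: 1.001
tcp [0.538  0.2353 0.2518] yaw 5.876085510897207 -> lin cm [-0.8256 -9.6008  0.1758] rot deg [ 0.0189  0.0096 -0.1239] j6 0.18324444616079782
```

The mouth height is really 0.05 + 0.088 = 0.138, and the two-view gave 0.139. I recompute with that and go on to the rack.

```bash
python3 - <<'E'
from h import *
c=np.load("c4.npy",allow_pickle=True).item()
f=lambda x,y,z: onz(c,x/6-.42+233,y/6-.42+163,z)
z=.139
print("lip",f(309,273.5,z),"bore",f(307.5,275,z),"lip w",f(473,274,z)-f(145,274,z),"bore w",f(383,275,z)-f(232,275,z))
E
python3 -m pendant '{"linear":[[-0.2,-2,0],[-0.5,-5,0],[-0.8,-8,0],[-0.8,-9.6,0],[-0.8,-9.6,0],[-0.8,-9.6,0],[-0.8,-9.6,0],[-0.8,-9.6,0],[-0.8,-9.6,0],[-0.8,-9.6,0]],"rotation":[[0,0,0],[0,0,0],[0,0,0],[0,0,0],[0,0,0],[0,0,0],[0,0,0],[0,0,0],[0,0,0],[0,0,0]],"grip":[0,0,0,0,0,0,0,0,0,0]}'; python3 - <<'E'
from h import *
c=manip.calibration("wrist");np.save("c5.npy",c,allow_pickle=True); im=manip.grab_frame("wrist")
cv2.imwrite("pics/w5.png",im[...,::-1]); print(cur()[0])
E
```

```text
lip [ 0.5878 -0.098   0.139 ] bore [ 0.5875 -0.0982  0.139 ] lip w [0.0471 0.0001 0.    ] bore w [0.0217 0.     0.    ]
time: 9.47
tool_pos: [0.5203, 0.3286, 0.2524]
tool_rot: [0.0, 0.999, 0.052, 0.0]
contact_force: [0.6, 0.8, -0.2]
gripper_width: 1.0
[0.5202 0.3289 0.2524]
```

View pics/w5.png

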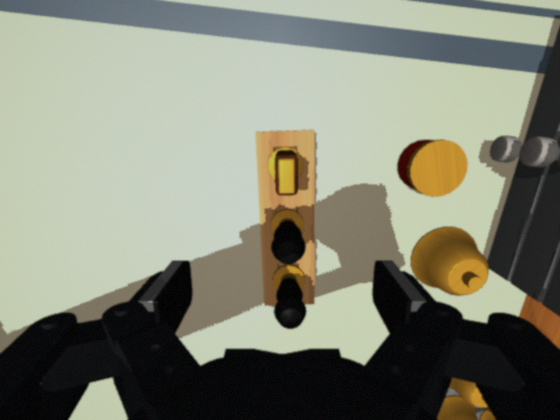

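The wrist view shows the flat-grip handle's top at about (287,173), with the rack corners at (257,131), (315,131), (315,304) and (265,304). It is well clear of the knob handles at (288,243) and (290,308).

```bash
python3 - <<'E'
from h import *
c=np.load("c5.npy",allow_pickle=True).item()
P=[onz(c,u,v,.032) for u,v in((257,131),(315,131),(315,304),(265,304))]; print(P)
for a,b in((3,0),(2,1)): d=P[b]-P[a]; print(np.linalg.norm(d),np.degrees(np.arctan2(d[1],d[0])))
ctr=sum(P)/4; d=(P[0]+P[1]-P[2]-P[3])/2; d/=np.linalg.norm(d); print("pocket",ctr+d*.07)
im=cv2.imread("pics/w5.png"); x=im[140:205,255:320]; hsv=cv2.cvtColor(x,cv2.COLOR_BGR2HSV)
cv2.imwrite("pics/w5c.png",cv2.resize(x,None,fx=9,fy=9,interpolation=cv2.INTER_CUBIC))
print("top",onz(c,287,173.5,.118), onz(c,287,173.5,.112))
T=onz(c,287,173.5,.118); delta([T[0],T[1],.087],np.radians(5))
E
```

```text
[array([0.4851, 0.3913, 0.032 ]), array([0.5478, 0.3979, 0.032 ]), array([0.5761, 0.1869, 0.032 ]), array([0.5127, 0.1802, 0.032 ])]
0.21291971851904534 97.44875257972649
0.21285379145410638 97.61990421558673
pocket [0.5213 0.3585 0.032 ]
top [0.5201 0.3607 0.118 ] [0.5202 0.3599 0.112 ]
tcp [0.5202 0.3289 0.2524] yaw 5.93506678335624 -> lin cm [ 0.3163 -3.1697 16.5372] rot deg [ 0.0044 -0.006   0.9351] j6 0.33938662751833315
```

View pics/w5c.png

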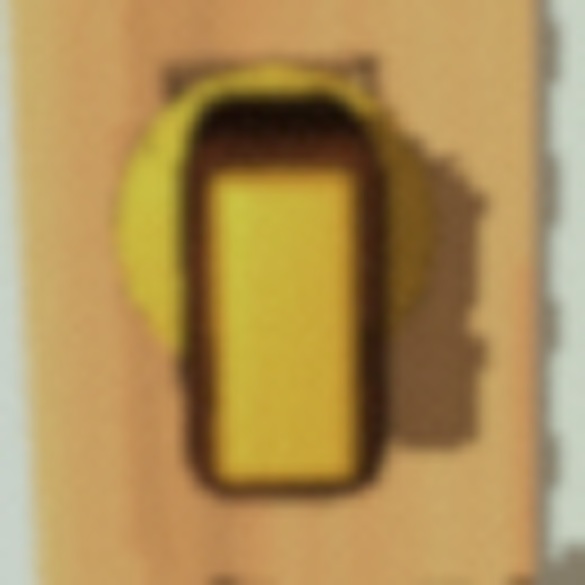

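```bash
python3 -c "
from h import *; delta([.521,.3585,.087],np.radians(7.5))"; python3 -m pendant '{"linear":[[0.1,-1.5,1],[0.3,-3,3],[0.3,-3,6],[0.3,-3,9],[0.3,-3,12],[0.3,-3,14.5],[0.3,-3,16],[0.3,-3,16.5],[0.3,-3,16.5],[0.3,-3,16.5]],"rotation":[[0,0,-1.6],[0,0,-1.6],[0,0,-1.6],[0,0,-1.6],[0,0,-1.6],[0,0,-1.6],[0,0,-1.6],[0,0,-1.6],[0,0,-1.6],[0,0,-1.6]],"grip":[0,0,0,0,0,0,0,0,0,0]}' && python3 -c "
from h import *; delta([.521,.3585,.087],np.radians(7.5))"
```

```text
tcp [0.5202 0.3289 0.2524] yaw 5.93506678335624 -> lin cm [ 0.3879 -2.9404 16.5373] rot deg [ 0.0045 -0.0059 -1.5649] j6 0.33938662751833315
time: 10.35
tool_pos: [0.5205, 0.3604, 0.0886]
tool_rot: [-0.0, 0.998, 0.066, 0.001]
contact_force: [-0.1, -0.5, 0.4]
gripper_width: 1.0
tcp [0.5205 0.3604 0.0886] yaw 7.6171736572422075 -> lin cm [0.0258 0.1962 0.155 ] rot deg [-0.0433 -0.1036  0.1172] j6 0.3551612300823323
```

```bash
python3 -m pendant '{"linear":[[0,0.2,0.1],[0,0.2,0.1],[0,0.2,0.1],[0,0.2,0.1],[0,0.2,0.1],[0,0.2,0.1],[0,0.2,0.1],[0,0.2,0.1],[0,0.2,0.1],[0,0.2,0.1]],"rotation":[[0,0,0],[0,0,0],[0,0,0],[0,0,0],[0,0,0],[0,0,0],[0,0,0],[0,0,0],[0,0,0],[0,0,0]],"grip":[0.1,0.3,0.5,0.7,0.85,0.95,1,1,1,1]}' && python3 -m pendant '{"linear":[[0,0,-0.3],[0,0,-1],[0,0,-2],[0,0,-3.5],[0,0,-6],[0,0,-9],[0,0,-12],[0,0,-14],[0,0,-15],[0,0,-15]],"rotation":[[0,0,0],[0,0,0],[0,0,0],[0,0,0],[0,0,0],[0,0,0],[0,0,0],[0,0,0],[0,0,0],[0,0,0]],"grip":[1,1,1,1,1,1,1,1,1,1]}'; python3 -c "
from h import *; delta([.5876,-.098,.25],np.radians(88.5))"
```

```text
time: 11.18
tool_pos: [0.5202, 0.358, 0.0868]
tool_rot: [-0.0, 0.998, 0.066, 0.0]
contact_force: [-0.7, 0.1, 3.9]
gripper_width: 0.23
time: 12.02
tool_pos: [0.5214, 0.3586, 0.2412]
tool_rot: [-0.002, 0.998, 0.066, 0.003]
contact_force: [0.5, -0.1, -0.9]
gripper_width: 0.227
tcp [0.5214 0.3586 0.2412] yaw 7.605170044179236 -> lin cm [ 0.5255 46.1361 -0.995 ] rot deg [  0.1522  -0.4269 -80.8939] j6 0.3522184196290509
```

```bash
python3 -m pendant '{"linear":[[0,1,-0.5],[0,3,-1],[0.1,6,-1],[0.2,9.5,-1],[0.3,13,-1],[0.3,16.5,-1],[0.4,20,-1],[0.4,23.5,-1],[0.4,27,-1],[0.4,30,-1]],"rotation":[[0,0,-3],[0,0,-8],[0,0,-13],[0,0,-18],[0,0,-23],[0,0,-28],[0,0,-33],[0,0,-38],[0,0,-43],[0,0,-48]],"grip":[1,1,1,1,1,1,1,1,1,1]}'; python3 -c "
from h import *; delta([.5876,-.098,.25],np.radians(88.5))"
```

```text
time: 12.85
tool_pos: [0.5626, 0.0588, 0.2441]
tool_rot: [-0.001, 0.884, 0.468, -0.002]
contact_force: [0.2, -0.1, -1.1]
gripper_width: 0.224
tcp [0.5626 0.0588 0.2441] yaw 55.807431813503 -> lin cm [-11.5692  10.881   -0.5905] rot deg [ -0.1845   0.0738 -32.6927] j6 -1.0011756107996899
```

```bash
python3 -m pendant '{"linear":[[-2,2,0],[-4.5,4.3,0],[-7,6.6,0],[-9,8.5,0],[-10.5,10,0],[-11.3,10.7,0],[-11.6,10.9,0],[-11.6,10.9,0],[-11.6,10.9,0],[-11.6,10.9,0]],"rotation":[[0,0,-4],[0,0,-9],[0,0,-15],[0,0,-21],[0,0,-27],[0,0,-31],[0,0,-32.7],[0,0,-32.7],[0,0,-32.7],[0,0,-32.7]],"grip":[1,1,1,1,1,1,1,1,1,1]}'; python3 - <<'E'
from h import *
delta([.5876,-.098,.23],np.radians(88.5))
out=[]
for n in("scene","side"):
    c=manip.calibration(n); im=manip.grab_frame(n); cv2.imwrite(f"pics/{n}6.png",im[...,::-1])
    u,v=proj(c,[.5876,-.098,.16]).astype(int); x=cv2.resize(im[v-50:v+50,u-40:u+40],(400,500),interpolation=cv2.INTER_CUBIC); out.append(x); print(n,u,v)
cv2.imwrite("pics/two6.png",np.hstack(out)[...,::-1])
E
```

```text
time: 13.68
tool_pos: [0.5875, -0.0957, 0.2452]
tool_rot: [-0.001, 0.718, 0.696, -0.0]
contact_force: [-0.8, -0.2, -0.9]
gripper_width: 0.228
tcp [ 0.5875 -0.0957  0.2452] yaw 88.28762686023671 -> lin cm [-0.2273  0.0177  1.517 ] rot deg [-0.1033 -0.0411 -0.2123] j6 -1.8275403087011561
scene 258 193
side 298 206
```

View pics/two6.png

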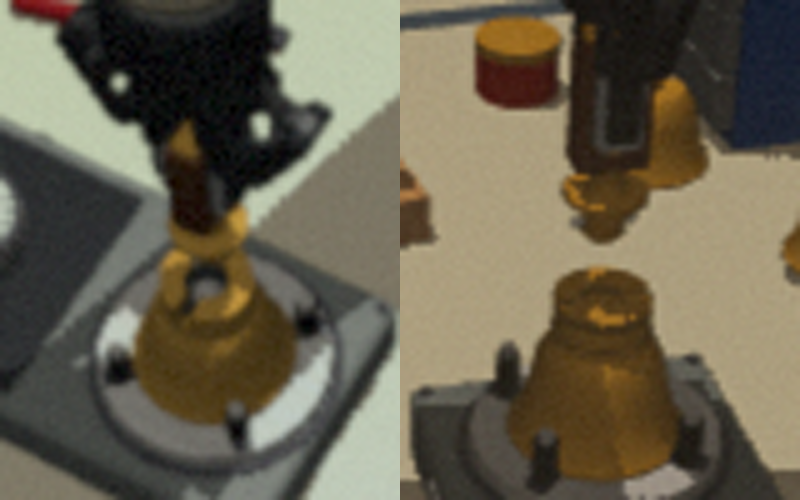

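Both views show the handle's collar above the socket. In the two-view crop the collar is at (209,230) and (603,190), and the mouth at (206,283) and (604,296).

```bash
python3 - <<'E'
from h import *
a,b=manip.calibration("scene"),manip.calibration("side")
for n,p,q in(("mouth",(206,283),(204,296)),("collar",(209,230),(203,190))):
    P=(p[0]/5+218-.4,p[1]/5+143-.4);Q=(q[0]/5+258-.4,q[1]/5+156-.4)
    print(n,two(a,P,b,Q))
    z=.139 if n=="mouth" else .1925
    print(onz(a,*P,z),onz(b,*Q,z))
E
```

```text
mouth (array([ 0.5893, -0.098 ,  0.1366]), np.float64(0.00032792794230258486))
[ 0.5907 -0.0972  0.139 ] [ 0.5879 -0.1013  0.139 ]
collar (array([ 0.5885, -0.0926,  0.1911]), np.float64(0.00198351122468206))
[ 0.5902 -0.0925  0.1925] [ 0.587  -0.094   0.1925]
```

```bash
python3 -c "
from h import *; delta([.588,-.099,.225],np.radians(88.5))"; python3 -m pendant '{"linear":[[-0.2,0,0.5],[-0.33,-0.04,1],[-0.33,-0.04,1.5],[-0.33,-0.04,2],[-0.33,-0.04,2.4],[-0.33,-0.04,2.8],[-0.33,-0.04,3.2],[-0.33,-0.04,3.6],[-0.33,-0.04,3.6],[-0.33,-0.04,3.6]],"rotation":[[0,0,-0.2],[0,0,-0.2],[0,0,-0.2],[0,0,-0.2],[0,0,-0.2],[0,0,-0.2],[0,0,-0.2],[0,0,-0.2],[0,0,-0.2],[0,0,-0.2]],"grip":[1,1,1,1,1,1,1,1,1,1]}'; python3 -c "
from h import *; delta([.588,-.099,.194],np.radians(88.5)); print(manip.state()['ft_torque'])"
```

```text
tcp [ 0.5878 -0.0956  0.2458] yaw 88.3270857391287 -> lin cm [-0.3384  0.0332  2.0786] rot deg [-0.0474 -0.0196 -0.1729] j6 -1.8278451307299892
time: 14.62
tool_pos: [0.5874, -0.0996, 0.2099]
tool_rot: [-0.0, 0.716, 0.698, -0.0]
contact_force: [0.5, -0.0, -1.7]
gripper_width: 0.226
tcp [ 0.5874 -0.0996  0.2099] yaw 88.50213673154578 -> lin cm [0.0572 0.0604 1.5946] rot deg [-0.0332 -0.0114  0.0021] j6 -1.8374467981207656
[ 0.0723 -0.0189  0.0008]
```

```bash
python3 -m pendant '{"linear":[[0,0,0.1],[0,0,0.2],[0,0,0.3],[0,0,0.4],[0,0,0.5],[0,0,0.6],[0,0,0.7],[0,0,0.7],[0,0,0.7],[0,0,0.7]],"rotation":[[0,0,0],[0,0,0],[0,0,0],[0,0,0],[0,0,0],[0,0,0],[0,0,0],[0,0,0],[0,0,0],[0,0,0]],"grip":[1,1,1,1,1,1,1,1,1,1]}'; python3 -c "
from h import *; delta([.588,-.099,.194],np.radians(88.5)); print(manip.state()['ft_torque'])"
```

```text
time: 15.45
tool_pos: [0.5877, -0.0997, 0.2039]
tool_rot: [0.0, 0.716, 0.698, 0.0]
contact_force: [-1.9, 0.4, 2.5]
gripper_width: 0.226
tcp [ 0.5877 -0.0997  0.2039] yaw 88.5029487741525 -> lin cm [0.0681 0.0255 0.9852] rot deg [0.0361 0.0103 0.003 ] j6 -1.8374514616645108
[ 0.1112  0.3059 -0.0112]
```

The pins are in the slots and the plunger is pushing with about 4 N. I continue down to home.

```bash
python3 -m pendant '{"linear":[[0,-0.03,0.1],[0,-0.03,0.2],[0,-0.03,0.3],[0,-0.03,0.4],[0,-0.03,0.5],[0,-0.03,0.6],[0,-0.03,0.7],[0,-0.03,0.8],[0,-0.03,0.8],[0,-0.03,0.8]],"rotation":[[0,0,0],[0,0,0],[0,0,0],[0,0,0],[0,0,0],[0,0,0],[0,0,0],[0,0,0],[0,0,0],[0,0,0]],"grip":[1,1,1,1,1,1,1,1,1,1]}'; python3 -c "
from h import *; delta([.588,-.099,.194],np.radians(88.5)); print(manip.state()['ft_torque'])"
```

```text
time: 16.28
tool_pos: [0.5877, -0.0997, 0.1962]
tool_rot: [0.0, 0.716, 0.698, 0.0]
contact_force: [-2.0, 0.7, 6.8]
gripper_width: 0.223
tcp [ 0.5877 -0.0997  0.1962] yaw 88.50462214004114 -> lin cm [0.0671 0.0326 0.2191] rot deg [0.0683 0.0092 0.0046] j6 -1.8376028397072994
[0.1773 0.3137 0.0197]
```

```bash
python3 -m pendant '{"linear":[[0,-0.02,0.05],[0,-0.02,0.1],[0,-0.02,0.15],[0,-0.02,0.2],[0,-0.02,0.25],[0,-0.02,0.25],[0,-0.02,0.25],[0,-0.02,0.25],[0,-0.02,0.25],[0,-0.02,0.25]],"rotation":[[0,0,0],[0,0,0],[0,0,0],[0,0,0],[0,0,0],[0,0,0],[0,0,0],[0,0,0],[0,0,0],[0,0,0]],"grip":[1,1,1,1,1,1,1,1,1,1]}'; python3 -c "
from h import *; delta([.588,-.099,.194],np.radians(88.5)); print(manip.state()['ft_torque'])"
```

```text
time: 17.12
tool_pos: [0.5877, -0.0996, 0.1948]
tool_rot: [0.001, 0.716, 0.698, 0.001]
contact_force: [-2.6, 2.0, 9.8]
gripper_width: 0.228
tcp [ 0.5877 -0.0996  0.1948] yaw 88.50930374812022 -> lin cm [0.0658 0.0294 0.0776] rot deg [0.1057 0.0192 0.0093] j6 -1.8376512020637379
[0.2856 0.5835 0.0158]
```

Seated, with a force of 11.5 N against the expected 9.5 plus slight collar contact. Now I twist clockwise in stages, watching the torque.

```bash
python3 -m pendant '{"linear":[[0,0,0],[0,0,0],[0,0,0],[0,0,0],[0,0,0],[0,0,0],[0,0,0],[0,0,0],[0,0,0],[0,0,0]],"rotation":[[0,0,1],[0,0,2],[0,0,4],[0,0,6],[0,0,8],[0,0,11],[0,0,14],[0,0,17],[0,0,20],[0,0,20]],"grip":[1,1,1,1,1,1,1,1,1,1]}'; python3 -c "
from h import *; delta([.5877,-.0996,.194],np.radians(-1.5)); print(manip.state()['ft_torque'])"
```

```text
time: 17.95
tool_pos: [0.5884, -0.1002, 0.1948]
tool_rot: [0.002, 0.827, 0.562, 0.001]
contact_force: [0.1, -0.1, 8.4]
gripper_width: 0.229
tcp [ 0.5884 -0.1002  0.1948] yaw 68.40257237385654 -> lin cm [ 0.031  -0.0869  0.0819] rot deg [ 0.2261 -0.1543 69.9025] j6 -1.4869073559585946
[-0.022  -0.0129  0.0303]
```

```bash
python3 -m pendant '{"linear":[[0,0,0],[0,0,0],[0,0,0],[0,0,0],[0,0,0],[0,0,0],[0,0,0],[0,0,0],[0,0,0],[0,0,0]],"rotation":[[0,0,5],[0,0,11],[0,0,17],[0,0,23],[0,0,29],[0,0,35],[0,0,41],[0,0,47],[0,0,53],[0,0,55]],"grip":[1,1,1,1,1,1,1,1,1,1]}'; python3 -c "
from h import *; delta([.5877,-.0996,.194],np.radians(-1.5)); print(manip.state()['ft_torque'])"
```

```text
time: 18.78
tool_pos: [0.5884, -0.1002, 0.1948]
tool_rot: [0.001, 0.993, 0.116, 0.002]
contact_force: [-0.1, -0.4, 8.1]
gripper_width: 0.225
tcp [ 0.5884 -0.1002  0.1948] yaw 13.26816104165201 -> lin cm [-0.0529 -0.0791  0.0835] rot deg [ 0.124  -0.2272 14.7679] j6 -0.5246648510384173
[-0.1407  0.0223  0.024 ]
```

```bash
python3 -m pendant '{"linear":[[0,0,0],[0,0,0],[0,0,0],[0,0,0],[0,0,0],[0,0,0],[0,0,0],[0,0,0],[0,0,0],[0,0,0]],"rotation":[[0,0,2],[0,0,4],[0,0,6],[0,0,8],[0,0,10],[0,0,12],[0,0,13.5],[0,0,15],[0,0,15],[0,0,15]],"grip":[1,1,1,1,1,1,1,1,1,1]}'; python3 -c "
from h import *; delta([.5877,-.0996,.194],np.radians(-1.5)); print(manip.state()['ft_torque'])"
```

```text
time: 19.62
tool_pos: [0.5884, -0.1002, 0.1948]
tool_rot: [0.001, 1.0, -0.013, 0.002]
contact_force: [-0.7, 0.0, 9.4]
gripper_width: 0.228
tcp [ 0.5884 -0.1002  0.1948] yaw -1.500044618423515 -> lin cm [-0.0716 -0.0577  0.0832] rot deg [ 0.0879 -0.2401 -0.0002] j6 -0.2668820413235685
[-0.0667  0.0869  0.0251]
```

```bash
python3 -m pendant '{"linear":[[0,0,0],[0,0,0],[0,0,0],[0,0,0],[0,0,0],[0,0,0],[0,0,0],[0,0,0],[0,0,0],[0,0,0]],"rotation":[[0,0,0.5],[0,0,1],[0,0,1.5],[0,0,2],[0,0,2.5],[0,0,3],[0,0,3],[0,0,3],[0,0,3],[0,0,3]],"grip":[1,1,1,1,1,1,1,1,1,1]}'; python3 -c "
from h import *; delta([.5877,-.0996,.194]); print(manip.state()['ft_torque'])"
```

```text
time: 20.45
tool_pos: [0.5883, -0.1002, 0.1948]
tool_rot: [0.001, 0.999, -0.039, 0.002]
contact_force: [0.1, 0.1, 7.4]
gripper_width: 0.233
tcp [ 0.5883 -0.1002  0.1948] yaw -4.492659912664769 -> lin cm [-0.0646 -0.0531  0.0844] rot deg [ 0.0757 -0.2281 -0.0002] j6 -0.21463126430388646
[-0.0358  0.1341  0.0939]
```

The torque is rising, so the stop is reached. I let the handle rise into the notch before twisting on.

```bash
python3 -m pendant '{"linear":[[0,0,-0.05],[0,0,-0.1],[0,0,-0.15],[0,0,-0.2],[0,0,-0.25],[0,0,-0.3],[0,0,-0.35],[0,0,-0.4],[0,0,-0.45],[0,0,-0.45]],"rotation":[[0,0,0],[0,0,0],[0,0,0],[0,0,0],[0,0,0],[0,0,0],[0,0,0],[0,0,0],[0,0,0],[0,0,0]],"grip":[1,1,1,1,1,1,1,1,1,1]}'; python3 -c "
from h import *; delta([.5877,-.0996,.194]); print(manip.state()['ft_torque'])"
```

```text
time: 21.28
tool_pos: [0.5879, -0.1, 0.1979]
tool_rot: [0.0, 0.999, -0.039, 0.001]
contact_force: [4.4, -2.8, 3.9]
gripper_width: 0.224
tcp [ 0.5879 -0.1     0.1979] yaw -4.500807947870398 -> lin cm [-0.0275 -0.0371  0.3916] rot deg [ 0.0453 -0.1649 -0.0001] j6 -0.21454082407684855
[-0.3856 -1.1185  0.0662]
```

```bash
python3 -m pendant '{"linear":[[0,0,0.05],[0,0,0.1],[0,0,0.15],[0,0,0.2],[0,0,0.2],[0,0,0.2],[0,0,0.2],[0,0,0.2],[0,0,0.2],[0,0,0.2]],"rotation":[[0,0,0],[0,0,0],[0,0,0],[0,0,0.5],[0,0,1],[0,0,1.5],[0,0,2],[0,0,2.5],[0,0,3],[0,0,3]],"grip":[1,1,1,1,1,1,1,1,1,1]}'; python3 - <<'E'
from h import *
delta([.5877,-.0996,.194]); print(manip.state()['ft_torque'])
def rect(n,D,zf,im):
    c=manip.calibration(n); g=np.linspace(-.04,.04,300)
    # top-down view: up = world +x, right = world -y
    X,Y=np.meshgrid(-g,-g); P=[]
    mx=np.zeros((300,300),np.float32);my=mx.copy()
    T=c["cam_to_world"]
    pts=np.stack([D[0]-g[:,None]+0*g[None],D[1]-g[None]+0*g[:,None],np.full((300,300),zf)],-1)
    q=(pts-T[:3,3])@T[:3,:3]; mx=(c["cx"]+c["fx"]*q[...,0]/-q[...,2]).astype(np.float32); my=(c["cy"]+c["fy"]*q[...,1]/q[...,2]).astype(np.float32)
    return cv2.remap(im,mx,my,cv2.INTER_CUBIC)
o=[]
for n in("scene","side"):
    im=manip.grab_frame(n); cv2.imwrite(f"pics/{n}7.png",im[...,::-1]); o.append(rect(n,(.583,-.257),.077,im))
cv2.imwrite("pics/d7.png",np.hstack(o)[...,::-1])
E
```

```text
time: 22.12
tool_pos: [0.588, -0.1, 0.197]
tool_rot: [0.0, 0.998, -0.065, 0.002]
contact_force: [3.2, -1.6, 8.8]
gripper_width: 0.225
tcp [ 0.588 -0.1    0.197] yaw -7.502392236139211 -> lin cm [-0.04   -0.0343  0.3029] rot deg [ 0.0441 -0.1835 -0.0001] j6 -0.16204913437026705
[-0.3044 -0.7512  0.0886]
```

View pics/d7.png

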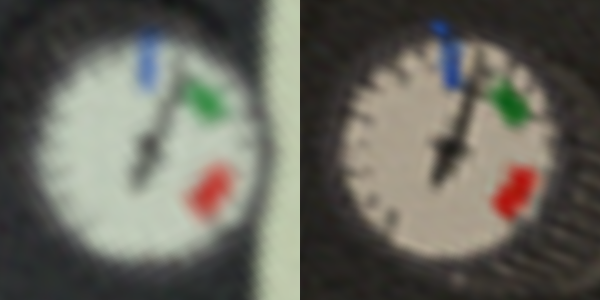

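The rectified dials show the blue mark at the top and the pointer about 20° clockwise, short of green. I write a pointer reader and then ease up again at the stop.

```bash
cat > ptr.py <<'E'
from h import *
def rect(n,D,zf,im):
    c=manip.calibration(n); g=np.linspace(-.04,.04,300); T=c["cam_to_world"]
    pts=np.stack([D[0]-g[:,None]+0*g[None],D[1]-g[None]+0*g[:,None],np.full((300,300),zf)],-1)
    q=(pts-T[:3,3])@T[:3,:3]
    return cv2.remap(im,(c["cx"]+c["fx"]*q[...,0]/-q[...,2]).astype(np.float32),(c["cy"]+c["fy"]*q[...,1]/q[...,2]).astype(np.float32),cv2.INTER_CUBIC)
def read(save):
    o=[]
    for n,h in(("scene",(148,150)),("side",(148,150))):
        im=manip.grab_frame(n); r=rect(n,(.583,-.257),.077,im); o.append(r)
        g=r.max(2).astype(np.float32); a=np.radians(np.arange(-30,150,.5)); rr=np.arange(25,75)
        x=h[0]+np.sin(a)[:,None]*rr; y=h[1]-np.cos(a)[:,None]*rr
        p=cv2.remap(g,x.astype(np.float32),y.astype(np.float32),cv2.INTER_LINEAR).mean(1); p=cv2.GaussianBlur(p,(1,9),0).ravel()
        i=p.argmin(); print(n,"pointer deg cw of +x",np.degrees(a[i]),"contrast",p[i],np.median(p))
    cv2.imwrite(save,np.hstack(o)[...,::-1]); s=manip.state(); print("t",s["time"],"F",s["contact_force"],"M",s["ft_torque"],"w",s["gripper_width"]); delta([.588,-.1,.2])
E
python3 -c "
from ptr import *
read('pics/d7b.png')"
python3 -m pendant '{"linear":[[0,0,-0.05],[0,0,-0.1],[0,0,-0.15],[0,0,-0.2],[0,0,-0.25],[0,0,-0.3],[0,0,-0.35],[0,0,-0.4],[0,0,-0.4],[0,0,-0.4]],"rotation":[[0,0,0],[0,0,0],[0,0,0],[0,0,0],[0,0,0],[0,0,0],[0,0,0],[0,0,0],[0,0,0],[0,0,0]],"grip":[1,1,1,1,1,1,1,1,1,1]}'; python3 -c "
from ptr import *
read('pics/d8.png')"
```

```text
scene pointer deg cw of +x 26.5 contrast 132.58899 190.21892
side pointer deg cw of +x 22.0 contrast 74.790146 168.61551
t 22.3167 F [ 2.6713 -1.6021  7.769 ] M [-0.3192 -0.7326  0.1235] w 0.22745004066122496
tcp [ 0.588 -0.1    0.197] yaw -7.487291978938534 -> lin cm [-0.0001 -0.0003 -0.3013] rot deg [ 0.0439 -0.1786 -0.0001] j6 -0.1623523331322451
time: 23.15
tool_pos: [0.5878, -0.0999, 0.1988]
tool_rot: [0.0, 0.998, -0.065, 0.001]
contact_force: [7.1, -2.4, -0.4]
gripper_width: 0.225
scene pointer deg cw of +x 26.5 contrast 129.60709 190.85043
side pointer deg cw of +x 23.0 contrast 81.22216 167.88135
t 23.25 F [ 6.2836 -2.8676  0.9616] M [-0.4964 -1.4999  0.0973] w 0.22536945493074037
tcp [ 0.5878 -0.0999  0.1988] yaw -7.491725557092589 -> lin cm [ 0.0229  0.0101 -0.1218] rot deg [ 0.0188 -0.14   -0.    ] j6 -0.16236601086348657
```

```bash
python3 -m pendant '{"linear":[[0,0,0],[0,0,0],[0,0,0],[0,0,0],[0,0,0],[0,0,0],[0,0,0],[0,0,0],[0,0,0],[0,0,0]],"rotation":[[0,0,0.3],[0,0,0.6],[0,0,0.9],[0,0,1.2],[0,0,1.5],[0,0,1.8],[0,0,2.1],[0,0,2.4],[0,0,2.5],[0,0,2.5]],"grip":[1,1,1,1,1,1,1,1,1,1]}'; python3 -c "
from ptr import *
read('pics/d9.png')"
```

```text
time: 24.08
tool_pos: [0.5878, -0.0999, 0.1988]
tool_rot: [0.0, 0.996, -0.087, 0.001]
contact_force: [7.0, -2.8, 0.6]
gripper_width: 0.228
scene pointer deg cw of +x 38.0 contrast 128.20584 190.52002
side pointer deg cw of +x 35.5 contrast 74.03622 168.36847
t 24.1833 F [ 7.6993 -2.134   0.4505] M [-0.4744 -1.516   0.2407] w 0.22354025290787624
tcp [ 0.5878 -0.0999  0.1988] yaw -9.980768058721305 -> lin cm [ 0.0216  0.0108 -0.1216] rot deg [ 0.0162 -0.147  -0.    ] j6 -0.11886364940648954
```

```bash
python3 -m pendant '{"linear":[[0,0,0],[0,0,0],[0,0,0],[0,0,0],[0,0,0],[0,0,0],[0,0,0],[0,0,0],[0,0,0],[0,0,0]],"rotation":[[0,0,0.4],[0,0,0.8],[0,0,1.2],[0,0,1.6],[0,0,2],[0,0,2.4],[0,0,2.8],[0,0,3],[0,0,3],[0,0,3]],"grip":[1,1,1,1,1,1,1,1,1,1]}'; python3 -c "
from ptr import *
read('pics/d10.png')"
```

```text
time: 25.02
tool_pos: [0.5878, -0.0998, 0.1987]
tool_rot: [0.0, 0.994, -0.113, 0.001]
contact_force: [7.5, -2.2, -0.3]
gripper_width: 0.228
scene pointer deg cw of +x 50.0 contrast 132.47551 192.18826
side pointer deg cw of +x 48.00000000000001 contrast 71.65597 168.48346
t 25.1167 F [ 7.0185 -2.7198  0.6605] M [-0.5028 -1.4906  0.2299] w 0.22855730919132256
tcp [ 0.5878 -0.0998  0.1987] yaw -12.968861024276976 -> lin cm [ 0.0219  0.0129 -0.1275] rot deg [ 0.004  -0.1472 -0.    ] j6 -0.06670506696009633
```

The pointer stands in green at about 0.82 rad. I relieve the side force, ease up slightly to check the notch seating, and twist 1° more towards the middle.

```bash
python3 -m pendant '{"linear":[[0.01,0,0],[0.02,0,-0.02],[0.03,0,-0.04],[0.04,0,-0.06],[0.05,0,-0.08],[0.06,0,-0.1],[0.06,0,-0.1],[0.06,0,-0.1],[0.06,0,-0.1],[0.06,0,-0.1]],"rotation":[[0,0,0],[0,0,0.2],[0,0,0.4],[0,0,0.6],[0,0,0.8],[0,0,1],[0,0,1],[0,0,1],[0,0,1],[0,0,1]],"grip":[1,1,1,1,1,1,1,1,1,1]}'; python3 -c "
from ptr import *
read('pics/d11.png')"
```

```text
time: 25.95
tool_pos: [0.5879, -0.0999, 0.1988]
tool_rot: [0.0, 0.993, -0.122, 0.001]
contact_force: [7.6, -2.5, -1.9]
gripper_width: 0.225
scene pointer deg cw of +x 53.5 contrast 122.184074 191.4065
side pointer deg cw of +x 52.0 contrast 74.052826 169.09753
t 26.05 F [ 8.3416 -2.243  -2.1491] M [-0.4782 -1.5661  0.2515] w 0.2245640085538963
tcp [ 0.5879 -0.0999  0.1988] yaw -13.970085857626675 -> lin cm [ 0.0082  0.0098 -0.1168] rot deg [ 0.0043 -0.0638 -0.    ] j6 -0.04918874825679396
```

```bash
python3 - <<'E'
from ptr import *
read('pics/d12.png'); o=[]
for n in("scene","side"):
    c=manip.calibration(n); im=manip.grab_frame(n); u,v=proj(c,[.588,-.1,.15]).astype(int)
    o.append(cv2.resize(im[v-25:v+25,u-25:u+25],(300,300),interpolation=cv2.INTER_CUBIC))
d=cv2.imread('pics/d12.png'); cv2.imwrite('pics/f12.png',np.vstack([d,np.hstack(o)[...,::-1]]))
E
```

```text
scene pointer deg cw of +x 53.5 contrast 122.84381 191.6442
side pointer deg cw of +x 52.0 contrast 75.33972 169.00308
t 26.15 F [ 7.269  -2.6103 -1.3374] M [-0.5311 -1.555   0.2999] w 0.23099691849830736
tcp [ 0.588  -0.0999  0.1988] yaw -13.965990680797349 -> lin cm [ 0.0069  0.0108 -0.1157] rot deg [ 0.0031 -0.0683 -0.    ] j6 -0.0492576751459436
```

View pics/f12.png

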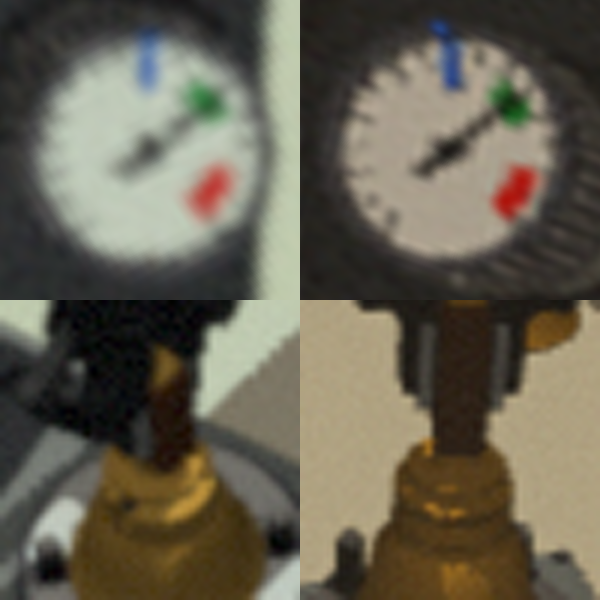

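The pointer stands in the middle of the green, and 0.30 N m / 0.333 gives 0.9 rad. The handle is seated in the socket and still gripped.

```bash
python3 -c "
from plant import manip
print(manip.job_done())"
```

```text
the job is handed in; nothing more can be done
None
```

The job is handed in: the dial is zeroed and the handle is at its stop, with the pointer in the middle of the green band. I finished at about 26 s, still gripping the handle.

**What I did**
- I turned the bezel about 69° anticlockwise until the blue mark stood at the resting pointer.
- I took the flat-grip handle from the rack and pushed it down into the socket against the spring.
- I twisted it a quarter turn clockwise to its stop, let it rise, then twisted on gently into the green.

**Last checks**
- **Zero:** in the close-up after release, the pointer covered the blue mark.
- **Pointer:** the side and scene cameras read 52.0° and 53.5° clockwise. Less the tester's yaw of about 2°, that is about 0.9 rad. The wrist torque of 0.25–0.30 N m gives 0.75–0.9 rad, also in the green. I never saw the pointer near the red.
- **Stop:** the pointer followed the twist at about 4–5 times its angle, a little under the ideal 6. I put the shortfall down to give in the grip.

**Less certain**
- **Notch:** the handle rose about 4 mm from its lowest point and then held against a firm limit. The data say about 5 mm when it is up in the notch, so I did not confirm fully that it is seated there.
- **Side force:** about 8 N remained at the wrist. My small correction did not relieve it, but it is well under the 40 N limit.
- **Other things on the bench:** I touched none of them and no collision showed in the forces, but I did not check them with a final picture of the whole bench.

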